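Brace the screw jar in the rack and unscrew its cap

TASK

Stand the white screw jar, cap still on, upright and fully down in the rack's square pocket so that it cannot turn, then unscrew the tight orange cap (anticlockwise from above) while the jar stays in the pocket. Finish while holding the freed cap in the gripper, level and still, just above the jar's mouth: clear of the jar by about a finger's width or two, and do not put it down. Keep the jar upright and leave the other things on the bench where they are.

Things in the scene. Friction and masses are not known exactly. Their poses are not given: they have to be found in the camera images.
- jar_center (a point): Centre of the white plastic jar's square body, 30 mm above the jar's underside; z up, x and y normal to its sides. Body 50 x 50 mm, 60 mm high; on it a 44 x 44 mm step 4 mm high, then a round neck 27 mm across. Loose, stands on the bench with its cap on; 92 mm high overall, 0.2 to 0.4 kg. Lift it by its cap (on the body, the gripper would foul the cap). Standing free it spins along when the cap is turned.
- jar_mouth (a point): Centre of the jar's mouth rim, 54 mm above jar_center (84 mm above the underside) on the jar's axis.
- cap_center (a point): Centre of the orange twelve-sided screw cap, half-way up it; z up along its axis. 46 mm across flats, 48 mm across corners, 24 mm high. When tight its lower edge is 68 mm and its top 92 mm above the jar's underside, 4 mm clear of the jar's step. A sprung liner inside (15 to 20 N) makes it tight: up to about 0.7 N m to turn, so grip firmly (70 N is ample).
- cap_edge (a point): Centre of the cap's lower edge, 12 mm under cap_center. Quick thread: about 1.0 rad anticlockwise from above (positive about z) relative to the jar lets the cap go, a stop follows at 1.6 rad; it may start up to 0.1 rad slack. It rises 2 mm while turning, pops up a few mm once free, then lifts straight off; its edge passes the mouth after 16 mm of lift.
- rack: Brown wooden rack block fixed to the bench, 84 (x) x 190 (y) x 32 mm high, origin at the centre of its underside. Square pocket centred at (0, +50 mm), two round holes at (0, -15 mm) and (0, -60 mm) with the blue spacers in them.
- rack_hole0 (a point): Centre of the square pocket's mouth, on the rack's top face 32 mm above the bench; axes as the rack's. Pocket 54 x 54 mm, sides along the rack's x and y, 20 mm deep, 3 mm chamfer at the mouth. The jar fits any of four ways round, with 2 mm of play on each side.
- spacer0: Blue anodised cylindrical spacer, 24 mm across, 34 mm high, standing in a rack hole 14 mm proud of the rack; origin at its underside. Leave alone.
- spacer1: The other blue spacer, same size, in the outer rack hole. Leave alone.
- heel: Red plastic binding heel piece, 85 x 55 mm and 40 mm high, loose on the bench, origin at the centre of its underside. Leave alone.
- gauge: Chrome sole-length gauge, a flat bar 240 mm long (its y) with jaws 40 mm wide and up to 30 mm high, loose, origin under its middle. Leave alone.
- hammer: Black hammer lying with its 200 mm handle along its y, head 90 mm wide (along x) at +110 mm, 34 mm high; origin at bench level under the middle of the handle. Leave alone.
Mind the look-alikes: they are no part of the job. Of the things like the part that bears cap_center, leave any that is turquoise; of the rest the smaller one is meant. There is more than one size of the rack; the one meant has the size given above.

How it is judged:
By the outcome, as a careful person would: the job done as asked, in the order asked, and still so for the second after the job is handed in, while the arm keeps its last pose, push and grip.
It also fails if it takes over 45 s, if anything falls off the work surface, if the arm or the gripper's body presses on something with over 40 N, if the wrist force passes 120 N, or if a joint passes its speed limit or range.

ROBOT

A 6-joint arm with a two-finger parallel gripper is mounted at the origin on the work surface. World frame = base frame: x ahead of the robot, y to its left, z up, the work surface at z = 0. Lengths are in m, angles in rad, forces in N, time in s.
With the tool pointing down it reaches from about 0.375 to 0.925 m from the base axis. Payload 5.7 kg.
Tool frame: the origin (TCP) lies at the very end of the fingers, on their centre line; the grasp point (between the pads) lies 19 mm behind it; z points along the fingers, y is the line along which they close (so a half turn about z gives the same grasp; the last joint's range is limited). The gripper opens to 88 mm and grips with 3 to 60 N. Pads are 20 mm wide; open, the fingers measure 115 mm over their backs; the gripper's body (75 mm by 178 mm) begins 61 mm behind the grasp point.
Start: joints at [1.144, 0.359, 1.51, -0, 1.272, -0.115], TCP at [0.184, 0.571, 0.193] pointing down, gripper open.
Joint ranges: [-2.97, 2.97], [-1.01, 2.36], [0.21, 2.38], [-0.96, 4.11], [0.2, 2.71], [-2.98, 2.98]. Speed limits (rad/s): [2.39, 2.39, 3.14, 3.14, 3.14, 3.14].

INTERFACE

Orientations are given as a unit quaternion [x, y, z, w].
In Python, from workcell import ctrl gives the robot as it stands.
- The arm moves only by the tool carry_out, never from a script. Its argument "commands" is a list of rows, each an object with "slide": the shift along the world's x, y, z in m, a list of three; "turn": the turn about the world's z in rad; "gripper": the closure, from 0 (fully open) to 1 (shut). A call has 1 to 5 rows; each row shifts and turns the commanded pose from where the row before left it; what a row does not reach is not made up. A row lasts 1/12 s, in which the tool goes at most 41.7 mm and 7.16 degrees, less where a joint would pass 70% of its speed; a pose out of reach is approached as far as the arm can. A call is refused whole if a number of a shift passes 0.0417 or a number of a turn 0.125, either way. A call with a gripper value outside its range is refused whole. The fingers move at their own pace and stop on an object; the grip force is fixed at half the most. Time passes only in rows, so rows that do not move let the fingers close. It gives the time, the measured TCP pose, the force, the opening and the grip force at its end, in the units of the state.
- ctrl.get_obs(): the state, without advancing time (a new reading comes with each control period).
- ctrl.read_camera(name): name is "scene" or "top"; returns the picture (420x560x3 uint8, red, green, blue); there is no depth.
- ctrl.camera_model(name): a dict with "camera_matrix" (3x3 intrinsics, pixels), "position" and "orientation" of the camera in the world. Camera axes: x right, y down, z forward; pixel columns grow to the right and rows downward; lengths in m; the calibration is good to about 2 mm. A picture is of the moment at which its call begins. camera_model takes no time and is no camera call.
- ctrl.close_job(): hands the job in; it is judged then, once.
The state is a dict: "time_s": time; "qpos": joint angles; "qd": joint speeds; "effort": joint torques, N m; "tool_pos": TCP position; "ee_rot": TCP orientation; "force": force on the tool from outside, world axes, zero at the start; "wrist_torque": the same for the moment, N m; "width": finger opening in m; "finger_force": force on a finger pad.
Only numpy, scipy, OpenCV 4.12 (cv2) and the standard library are available. Lean on these libraries where they do the work, as an engineer would, in place of code of your own. Each camera call takes 0.05 s, during which the arm holds its last target. There are 200 camera calls.

## Working session

There is one attempt and no reset: what is moved stays moved. The work goes in short steps, Python scripts to look and compute and a tool call to move; the robot and the scene stay as the last step left them, time stands still between calls to the robot, and variables do not carry over. Pictures are saved under pics/ and viewed, at most 10 in all, crops included, and the job is handed in when it is done.

Besides the shell and the picture viewer there is one more tool, called after ">>>" as a command line: name --argument value ..., lists and objects as JSON in quotes. carry_out: Moves the arm, as the interface text tells. Its arguments: {"type":"object","properties":{"commands":{"type":"array","items":{"type":"object","properties":{"slide":{"type":"array","items":{"type":"number"}},"turn":{"type":"number"},"gripper":{"type":"number"}}}}},"required":["commands"]}

```bash
mkdir -p pics; python3 - <<'E'
from workcell import ctrl
import cv2
for n in("scene","top"):
    cv2.imwrite(f"pics/{n}0.png",ctrl.read_camera(n)[:,:,::-1]); print(ctrl.camera_model(n))
o=ctrl.get_obs();print(o)
E
```

```text
{'camera_matrix': array([[418.53257747,   0.        , 273.15044585],
       [  0.        , 418.53257747, 211.33268416],
       [  0.        ,   0.        ,   1.        ]]), 'position': array([ 0.96395805, -0.51319949,  0.78397355]), 'orientation': array([ 0.85858892,  0.34638649, -0.13053119, -0.35468729])}
{'camera_matrix': array([[410.55538491,   0.        , 281.24425594],
       [  0.        , 410.55538491, 202.77696951],
       [  0.        ,   0.        ,   1.        ]]), 'position': array([ 0.3203019 , -0.00936764,  0.9643338 ]), 'orientation': array([ 0.71236657, -0.69559997,  0.07271092, -0.05820379])}
{'time_s': 0.1, 'qpos': array([ 1.14389291e+00,  3.59437866e-01,  1.51131532e+00, -1.02540298e-05,
        1.27252492e+00, -1.15083625e-01]), 'qd': array([-0.00140806, -0.00276009, -0.00415928, -0.00051593, -0.00127124,
       -0.00100476]), 'effort': array([-6.96590832e-04, -5.16355419e+01, -2.71404791e+01,  6.76791323e-02,
        2.76616879e-02, -6.69400015e-05]), 'tool_pos': array([0.18379322, 0.57044274, 0.19219418]), 'ee_rot': array([ 1.55277476e-01,  9.87870536e-01, -8.13285699e-04, -2.20868643e-04]), 'force': array([ 0.37105504, -0.11409422, -0.77889108]), 'wrist_torque': array([-0.01278427, -0.03942805,  0.00915098]), 'finger_force': 0.0, 'width': 0.08753922557994882}
```

View pics/scene0.png

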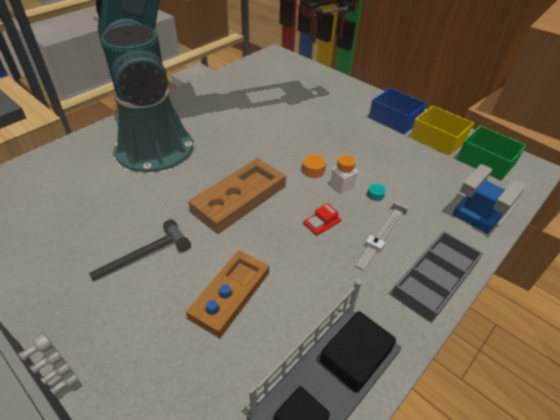

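View pics/top0.png

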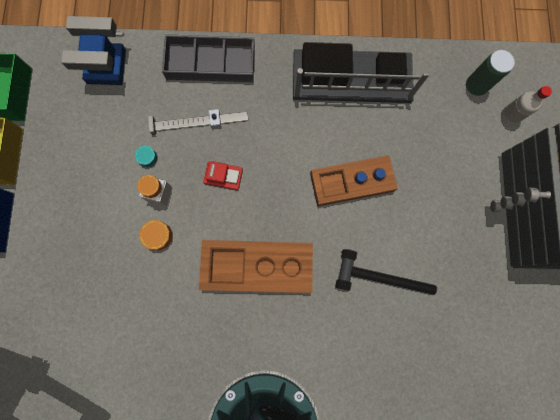

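The scene view shows the jar with its orange cap at (345,165), and the small rack with the blue spacers at (229,291). In the top view, the cap is at (149,186) and the rack at (354,181), with its pocket at (331,183). The turquoise cap, the flat orange cap and the big rack are look-alikes.

```bash
cat > h.py <<'E'
import numpy as np, cv2
from scipy.spatial.transform import Rotation as R
from workcell import ctrl
def world(cam,px,z):
    m=ctrl.camera_model(cam); K=m["camera_matrix"]; p=m["position"]
    px=np.atleast_2d(px).astype(float)
    d=np.c_[px,np.ones(len(px))]@np.linalg.inv(K).T@R.from_quat(m["orientation"]).as_matrix().T
    return p+d*((z-p[2])/d[:,2])[:,None]
def proj(cam,P):
    m=ctrl.camera_model(cam); q=(np.atleast_2d(P)-m["position"])@R.from_quat(m["orientation"]).as_matrix()
    q=q@m["camera_matrix"].T; return q[:,:2]/q[:,2:]
def blob(img,lo,hi,box):
    x0,y0,x1,y1=box; hsv=cv2.cvtColor(np.ascontiguousarray(img[y0:y1,x0:x1]),cv2.COLOR_RGB2HSV)
    m=cv2.inRange(hsv,lo,hi); n,l,s,c=cv2.connectedComponentsWithStats(m); i=1+s[1:,4].argmax()
    pts=np.argwhere(l==i)[:,::-1]+[x0,y0]; return pts
E
python3 - <<'E'
from h import *
o=(4,150,120),(22,255,255)
for c,b in(("top",(130,168,170,202)),("scene",(330,150,362,178))):
    im=cv2.cvtColor(cv2.imread(f"pics/{c}0.png"),cv2.COLOR_BGR2RGB)
    p=blob(im,*o,b); print(c,"cap",len(p),p.mean(0),p.min(0),p.max(0),[world(c,p.mean(0),z)[0].round(4) for z in(.08,.086,.092)])
    b=(300,145,405,215) if c=="top" else (180,245,280,340)
    p=blob(im,(5,80,60),(20,255,255),b); r=cv2.minAreaRect(p.astype(np.float32)); q=cv2.boxPoints(r); w=world(c,q,.032)
    print(c,"rack",len(p),q.round(1).tolist(),w.round(4).tolist(),np.linalg.norm(np.diff(w,axis=0),axis=1))
    x=cv2.imread(f"pics/{c}0.png")
    a,bb=((135,160,215,220),(300,150,400,210)) if c=="top" else ((305,130,405,205),(180,245,280,320))
    cv2.imwrite(f"pics/{c}_crop.png",np.vstack([cv2.resize(x[k[1]:k[3],k[0]:k[2]],(400,300),interpolation=2) for k in(a,bb)]))
a,b=[cv2.imread(f"pics/{c}_crop.png") for c in("top","scene")]
cv2.imwrite("pics/crops.png",np.hstack([a,b]))
E
```

```text
top cap 341 [147.90615836 185.21407625] [138 175] [158 195] [array([0.518 , 0.2675, 0.08  ]), array([0.5167, 0.2656, 0.086 ]), array([0.5153, 0.2637, 0.092 ])]
top rack 2694 [[310.1000061035156, 169.3000030517578], [390.6000061035156, 153.8000030517578], [397.70001220703125, 190.60000610351562], [317.20001220703125, 206.0]] [[0.5772, -0.0928, 0.032], [0.6206, -0.2843, 0.032], [0.5316, -0.2984, 0.032], [0.4899, -0.1099, 0.032]] [0.19635758 0.09013202 0.19307849]
scene cap 213 [346.32394366 162.5399061 ] [338 155] [354 171] [array([0.5146, 0.2681, 0.08  ]), array([0.5184, 0.2614, 0.086 ]), array([0.5223, 0.2548, 0.092 ])]
scene rack 3263 [[182.39999389648438, 314.79998779296875], [237.1999969482422, 241.6999969482422], [272.0, 267.70001220703125], [217.10000610351562, 340.79998779296875]] [[0.5398, -0.3076, 0.032], [0.4779, -0.0986, 0.032], [0.588, -0.0964, 0.032], [0.6324, -0.2963, 0.032]] [0.21792198 0.11017012 0.20477022]
```

View pics/crops.png

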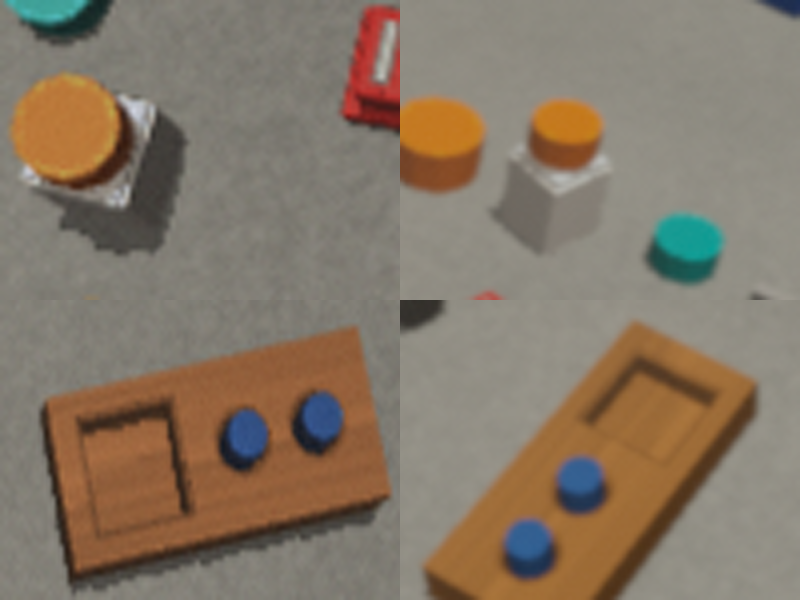

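The crops show the jar's body corners and cap clearly from both cameras, along with the rack's top-face corners and spacer tops. I'll fit both poses from these.

```bash
python3 - <<'E'
from h import *
from scipy.optimize import least_squares
def cv(u,v,x0,y0,sx,sy): return ((u+.5)/sx-.5+x0,(v+.5)/sy-.5+y0)
T=lambda u,v:cv(u,v,135,160,5,5); TR=lambda u,v:cv(u,v-300,300,150,4,5)
S=lambda u,v:cv(u-400,v,305,130,4,4); SR=lambda u,v:cv(u-400,v-300,180,245,4,4)
def fit(obs,x0,name):
    def res(x):
        c,s=np.cos(x[2]),np.sin(x[2])
        return np.concatenate([proj(c_,[x[0]+c*p[0]-s*p[1],x[1]+s*p[0]+c*p[1],p[2]])[0]-q for c_,p,q in obs])
    r=least_squares(res,x0,loss="soft_l1"); print(name,r.x.round(4),np.degrees(r.x[2]).round(2)); print(res(r.x).reshape(-1,2).round(1).tolist())
a,b=.042,.095
for sel in(("top",),("scene",),("top","scene")):
    ro=[("top",(a,b,.032),TR(46,402)),("top",(a,-b,.032),TR(358,327)),("top",(-a,-b,.032),TR(389,495)),
     ("scene",(-a,b,.032),SR(637,322)),("scene",(a,b,.032),SR(756,382)),("scene",(-a,-b,.032),SR(425,569)),
     ("top",(0,-.015,.046),TR(248,433)),("top",(0,-.06,.046),TR(321,416)),("scene",(0,-.015,.046),SR(581,478)),("scene",(0,-.06,.046),SR(530,539))]
    fit([o for o in ro if o[0] in sel],[.55,-.19,.2],"rack")
    h=.025
    # corner labelling: yaw guess; image top: up=+x,left=+y
    jo=[("top",(h,-h,.06),T(155,97)),("top",(-h,-h,.06),T(126,208)),("top",(-h,h,.06),T(21,179)),("top",(0,0,.092),T(66,126)),
     ("scene",(0,0,.092),S(567,119)),("scene",(-h,-h,.06),S(509,160)),("scene",(h,-h,.06),S(548,188)),("scene",(h,-h,.0),S(545,251)),("scene",(h,h,.06),S(609,163))]
    fit([o for o in jo if o[0] in sel],[.517,.264,-.2],"jar")
E
```

```text
rack [ 0.5562 -0.1961  0.2208] 12.65
[[-0.4, -0.3], [-0.4, -0.2], [0.6, 0.1], [-0.1, 0.3], [0.4, 0.1]]
jar [ 0.5172  0.264  -0.1943] -11.13
[[0.3, 0.4], [0.1, -0.5], [-0.6, 0.5], [0.1, -0.4]]
rack [ 0.5592 -0.1972  0.2207] 12.64
[[-0.6, -0.3], [0.9, 0.1], [-0.3, 0.0], [0.2, -0.4], [-0.0, 0.4]]
jar [ 0.5134  0.2655 -0.219 ] -12.55
[[-0.3, -0.2], [-0.6, -2.9], [1.7, 0.3], [-0.6, 1.1], [0.6, -0.0]]
rack [ 0.5577 -0.1966  0.2179] 12.49
[[-0.2, -1.1], [-0.2, -0.7], [0.7, -0.4], [-0.7, -0.8], [0.7, -0.3], [-0.6, -0.7], [0.0, -0.3], [0.6, -0.5], [-0.1, -1.0], [-0.4, -0.3]]
jar [ 0.5159  0.2638 -0.1953] -11.19
[[0.3, 1.0], [0.1, 0.1], [-0.6, 1.1], [0.1, 0.2], [0.0, 0.6], [-0.3, -2.0], [2.4, 1.1], [0.0, 1.9], [1.0, 0.5]]
```

>>> carry_out --commands '[{"slide": [0.022,-0.02,-0.003],"turn": 0.023,"gripper": 0},{"slide": [0.022,-0.02,-0.003],"turn": 0.023,"gripper": 0},{"slide": [0.022,-0.02,-0.003],"turn": 0.023,"gripper": 0},{"slide": [0.022,-0.02,-0.003],"turn": 0.023,"gripper": 0},{"slide": [0.022,-0.02,-0.003],"turn": 0.023,"gripper": 0}]'

```text
time_s: 0.52
tool_pos: [0.2946, 0.4698, 0.1775]
ee_rot: [0.097, 0.995, -0.0, -0.0]
force: [0.1, -0.8, -1.0]
width: 0.0879
finger_force: 0.0
```

>>> carry_out --commands '[{"slide": [0.022,-0.02,-0.003],"gripper": 0},{"slide": [0.022,-0.02,-0.003],"gripper": 0},{"slide": [0.022,-0.02,-0.003],"gripper": 0},{"slide": [0.022,-0.02,-0.003],"gripper": 0},{"slide": [0.022,-0.02,-0.003],"gripper": 0}]'

```text
invalid input at $.commands[0]: expected keys slide, turn, gripper
```

>>> carry_out --commands '[{"slide": [0.022,-0.02,-0.003],"gripper": 0},{"slide": [0.022,-0.02,-0.003],"gripper": 0},{"slide": [0.022,-0.02,-0.003],"gripper": 0},{"slide": [0.022,-0.02,0],"gripper": 0},{"slide": [0.022,-0.02,0],"gripper": 0}]'

```text
invalid input at $.commands[0]: expected keys slide, turn, gripper
```

>>> carry_out --commands '[{"slide": [0.022,-0.02,-0.003],"turn": 0,"gripper": 0},{"slide": [0.022,-0.02,-0.003],"turn": 0,"gripper": 0},{"slide": [0.022,-0.02,-0.003],"turn": 0,"gripper": 0},{"slide": [0.022,-0.02,-0.003],"turn": 0,"gripper": 0},{"slide": [0.022,-0.02,-0.003],"turn": 0,"gripper": 0}]'

```text
time_s: 0.93
tool_pos: [0.4047, 0.3697, 0.1625]
ee_rot: [0.098, 0.995, -0.0, -0.0]
force: [-1.8, -0.0, 0.2]
width: 0.0877
finger_force: 0.0
```

>>> carry_out --commands '[{"slide": [0.022,-0.021,-0.003],"turn": 0,"gripper": 0},{"slide": [0.022,-0.021,-0.003],"turn": 0,"gripper": 0},{"slide": [0.022,-0.021,-0.003],"turn": 0,"gripper": 0},{"slide": [0.022,-0.021,0],"turn": 0,"gripper": 0},{"slide": [0.022,-0.021,0],"turn": 0,"gripper": 0}]'

```text
time_s: 1.35
tool_pos: [0.5145, 0.2646, 0.1533]
ee_rot: [0.098, 0.995, -0.0, -0.001]
force: [0.5, 1.1, 0.1]
width: 0.0878
finger_force: 0.0
```

```bash
python3 - <<'E'
from h import *
a=ctrl.read_camera("top")[:,:,::-1];b=ctrl.read_camera("scene")[:,:,::-1]
cv2.imwrite("pics/p1.png",np.vstack([cv2.resize(a[150:240,110:230],(400,300),interpolation=2),cv2.resize(b[110:200,285:405],(400,300),interpolation=2)]))
print(ctrl.get_obs()["tool_pos"],ctrl.get_obs()["qpos"])
E
```

```text
[0.51734879 0.26318071 0.15361135] [ 0.35273929  0.36841778  1.60166113 -0.00172166  1.17039372 -1.01697203]
```

View pics/p1.png

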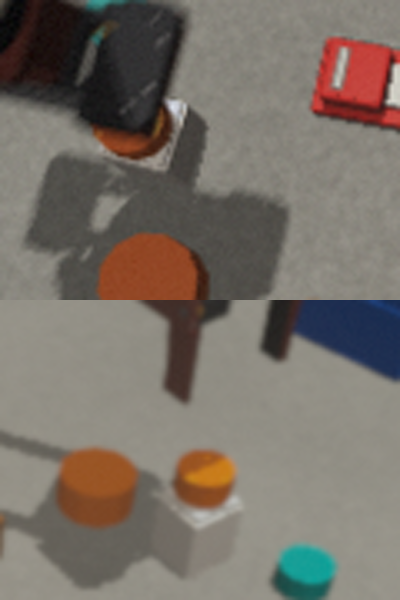

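The cap and body are undisturbed below the open fingers, and the fingertips straddle the cap in the scene view. I'll descend and grip.

>>> carry_out --commands '[{"slide": [0.001,-0.001,-0.02],"turn": 0,"gripper": 0},{"slide": [0.001,-0.001,-0.02],"turn": 0,"gripper": 0},{"slide": [0,0,-0.02],"turn": 0,"gripper": 0},{"slide": [0,0,-0.017],"turn": 0,"gripper": 0},{"slide": [0,0,-0.009],"turn": 0,"gripper": 0}]'

```text
time_s: 1.87
tool_pos: [0.5138, 0.2639, 0.0657]
ee_rot: [0.098, 0.995, -0.001, -0.002]
force: [-0.7, 0.5, -0.3]
width: 0.0879
finger_force: 0.0
```

>>> carry_out --commands '[{"slide": [0,0,0],"turn": 0,"gripper": 0.3},{"slide": [0,0,0],"turn": 0,"gripper": 0.5},{"slide": [0,0,0],"turn": 0,"gripper": 1},{"slide": [0,0,0],"turn": 0,"gripper": 1},{"slide": [0,0,0],"turn": 0,"gripper": 1}]'

```text
time_s: 2.28
tool_pos: [0.5168, 0.2645, 0.069]
ee_rot: [0.098, 0.995, 0.0, 0.001]
force: [0.3, -0.5, -1.0]
width: 0.0581
finger_force: 0.0
```

>>> carry_out --commands '[{"slide": [0,0,0],"turn": 0,"gripper": 1},{"slide": [0,0,0],"turn": 0,"gripper": 1},{"slide": [0,0,0],"turn": 0,"gripper": 1},{"slide": [0,0,0],"turn": 0,"gripper": 1},{"slide": [0,0,0],"turn": 0,"gripper": 1}]'

```text
time_s: 2.7
tool_pos: [0.5161, 0.264, 0.068]
ee_rot: [0.098, 0.995, -0.0, 0.0]
force: [-0.3, 0.4, 0.1]
width: 0.0248
finger_force: 0.0
```

The opening is below 46 mm with no force, so the fingers missed the cap. I'll look.

```bash
python3 - <<'E'
from h import *
a=ctrl.read_camera("top")[:,:,::-1];b=ctrl.read_camera("scene")[:,:,::-1]
cv2.imwrite("pics/p2.png",np.vstack([cv2.resize(a[150:240,110:230],(400,300),interpolation=2),cv2.resize(b[110:200,285:405],(400,300),interpolation=2)]))
print(ctrl.get_obs())
print(proj("scene",[[.516,.264,.068],[.516,.264,.153],[.516,.264,.092]]),proj("top",[[.516,.264,.068],[.516,.264,.092]]))
E
```

```text
{'time_s': 2.8, 'qpos': array([ 3.53825078e-01,  4.68411093e-01,  1.68688952e+00, -1.14660447e-04,
        9.86440134e-01, -1.02013096e+00]), 'qd': array([ 0.00107328,  0.00161774, -0.00193343, -0.00053899, -0.00266653,
       -0.00021701]), 'effort': array([ 1.12697013e-03, -5.26923752e+01, -2.12602526e+01,  2.06697610e-02,
        7.16931489e-02,  1.64905227e-04]), 'tool_pos': array([0.51602615, 0.26401224, 0.06790482]), 'ee_rot': array([ 9.82298506e-02,  9.95163750e-01, -7.53654909e-05, -4.57083963e-05]), 'force': array([ 0.8561941 ,  1.1986648 , -0.15339051]), 'wrist_torque': array([ 0.01777342, -0.0372018 ,  0.06149889]), 'finger_force': 0.0, 'width': 0.01646975405049225}
[[345.17793425 166.94834026]
 [350.00820506 141.03453976]
 [346.4881335  159.91928466]] [[151.01609157 187.35086412]
 [147.80968505 184.89952938]]
```

View pics/p2.png

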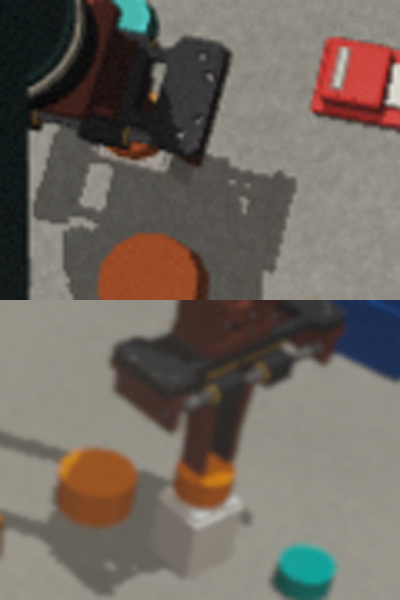

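The shut fingers sit over the cap's far edge. They are either higher than reported or behind the cap. I'll raise the arm and measure the fingertip in both views.

>>> carry_out --commands '[{"slide": [0,0,0.02],"turn": 0,"gripper": 1},{"slide": [0,0,0.02],"turn": 0,"gripper": 1},{"slide": [0,0,0.02],"turn": 0,"gripper": 1},{"slide": [0,0,0.02],"turn": 0,"gripper": 1},{"slide": [0,0,0],"turn": 0,"gripper": 1}]'

```text
time_s: 3.22
tool_pos: [0.5187, 0.2651, 0.1518]
ee_rot: [0.098, 0.995, 0.001, 0.003]
force: [0.6, 0.0, 0.4]
width: 0.0003
finger_force: 0.0
```

```bash
python3 - <<'E'
from h import *
a=ctrl.read_camera("top")[:,:,::-1];b=ctrl.read_camera("scene")[:,:,::-1]
a=a.copy();b=b.copy()
cv2.imwrite("pics/p3.png",np.hstack([cv2.resize(a[130:230,90:190],(400,400),interpolation=2),cv2.resize(b[90:190,295:395],(400,400),interpolation=2)]))
p=ctrl.get_obs()["tool_pos"]
print(p,ctrl.get_obs()["width"])
print(((proj("scene",[p])-[295,90])*4+[400,0]).round(),((proj("top",[p])-[90,130])*4).round())
cap=[.516,.264,.092]
print(((proj("scene",[cap])-[295,90])*4+[400,0]).round(),((proj("top",[cap])-[90,130])*4).round())
E
```

```text
[0.51654273 0.26422071 0.14835284] 0.0004756047493308662
[[620. 210.]] [[198. 193.]]
[[606. 280.]] [[231. 220.]]
```

View pics/p3.png

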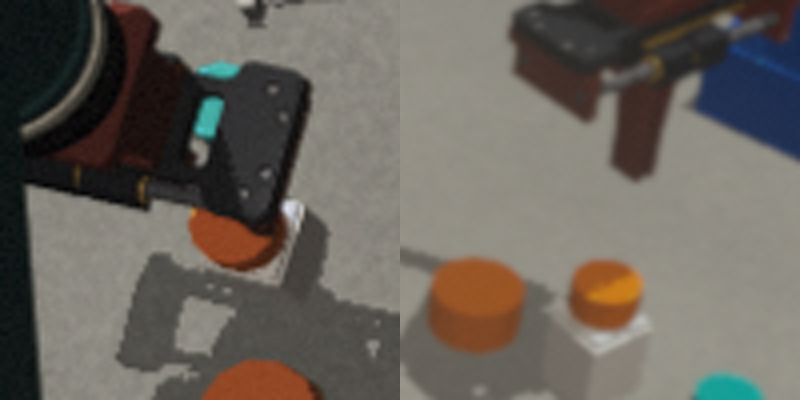

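```bash
python3 - <<'E'
from h import *
from scipy.optimize import least_squares
u=np.array([np.cos(1.377),np.sin(1.377),0])
p1=np.array([.5145,.2655,.154]); p3=np.array([.516,.264,.148])
P=np.array([p1-.0507*u,p1+.0507*u,p3]); q=np.array([[339.9,137.3],[368.1,124.7],[353.1,132.1]])
print(proj("scene",P).round(1).tolist())
r=least_squares(lambda d:(proj("scene",P+d)-q).ravel(),np.zeros(3));print(r.x,r.fun.reshape(-1,2).round(1).tolist())
r=least_squares(lambda d:(proj("scene",P+[0,0,d[0]])-q).ravel(),[0.]);print("z only",r.x,r.fun.reshape(-1,2).round(1).tolist())
r=least_squares(lambda d:(proj("scene",P+[d[0],d[1],0])-q).ravel(),[0.,0]);print("xy only",r.x,r.fun.reshape(-1,2).round(1).tolist())
# body bottom corners 80mm above tip in top view p3 crop
v=np.array([-u[1],u[0],0])
for d in([0,0,0],[0,0,.027],r.x.tolist()+[0]):
    C=np.array([p3+d+[0,0,.08]+s*.089*u+t*.0375*v for s,t in((-1,-1),(-1,1),(1,1),(1,-1))])
    print(((proj("top",C)-[90,130])*4).round().tolist(),((proj("scene",C)-[295,90])*4+[400,0]).round().tolist())
E
```

```text
[[334.9, 146.9], [364.3, 133.7], [349.7, 142.6]]
[-0.02206303  0.0495938  -0.00550585] [[-0.3, -0.5], [-0.3, -0.3], [0.6, 0.8]]
z only [0.03082732] [[-3.4, -0.6], [-1.6, -1.0], [-1.5, 0.5]]
xy only [-0.01800197  0.04247581] [[-0.4, -0.5], [-0.2, -0.3], [0.6, 0.8]]
[[353.0, 117.0], [310.0, 272.0], [-69.0, 189.0], [-19.0, 36.0]] [[570.0, 181.0], [486.0, 119.0], [701.0, 32.0], [787.0, 86.0]]
[[339.0, 99.0], [295.0, 260.0], [-98.0, 173.0], [-46.0, 15.0]] [[576.0, 141.0], [490.0, 79.0], [709.0, -6.0], [798.0, 47.0]]
[[258.0, 152.0], [213.0, 309.0], [-168.0, 225.0], [-116.0, 70.0]] [[589.0, 138.0], [507.0, 80.0], [714.0, -2.0], [799.0, 49.0]]
```

The scene view puts the fingers about 30 mm from the reported place. I'll turn the wrist so the top camera can see the tip too.

>>> carry_out --commands '[{"slide": [0,0,0],"turn": 0.12,"gripper": 1},{"slide": [0,0,0],"turn": 0.12,"gripper": 1},{"slide": [0,0,0],"turn": 0.12,"gripper": 1},{"slide": [0,0,0],"turn": 0.12,"gripper": 1},{"slide": [0,0,0],"turn": 0.12,"gripper": 1}]'

```text
time_s: 3.73
tool_pos: [0.5148, 0.2635, 0.146]
ee_rot: [-0.203, 0.979, -0.0, -0.002]
force: [1.4, -0.7, 0.6]
width: 0.0008
finger_force: 0.0
```

>>> carry_out --commands '[{"slide": [0,0,0],"turn": 0.12,"gripper": 1},{"slide": [0,0,0],"turn": 0.12,"gripper": 1},{"slide": [0,0,0],"turn": 0.12,"gripper": 1},{"slide": [0,0,0],"turn": 0.12,"gripper": 1},{"slide": [0,0,0],"turn": 0.05,"gripper": 1}]'

```text
time_s: 4.15
tool_pos: [0.5148, 0.2636, 0.146]
ee_rot: [-0.453, 0.892, 0.0, -0.002]
force: [0.2, 0.0, 0.4]
width: 0.0006
finger_force: 0.0
```

```bash
python3 - <<'E'
from h import *
a=ctrl.read_camera("top")[:,:,::-1];b=ctrl.read_camera("scene")[:,:,::-1]
cv2.imwrite("pics/p4t.png",a);cv2.imwrite("pics/p4s.png",b)
cv2.imwrite("pics/p4.png",np.hstack([cv2.resize(a[110:230,70:190],(400,400),interpolation=2),cv2.resize(b[70:190,275:395],(400,400),interpolation=2)]))
o=ctrl.get_obs();p=o["tool_pos"];print(p,o["ee_rot"],o["qpos"])
E
```

```text
[0.51489967 0.26359334 0.14616342] [-4.49979201e-01  8.93037844e-01  1.13152362e-04 -1.45399573e-03] [ 3.53825609e-01  3.75652953e-01  1.61094596e+00 -1.12231920e-04
  1.15790872e+00 -2.15041070e+00]
```

View pics/p4.png

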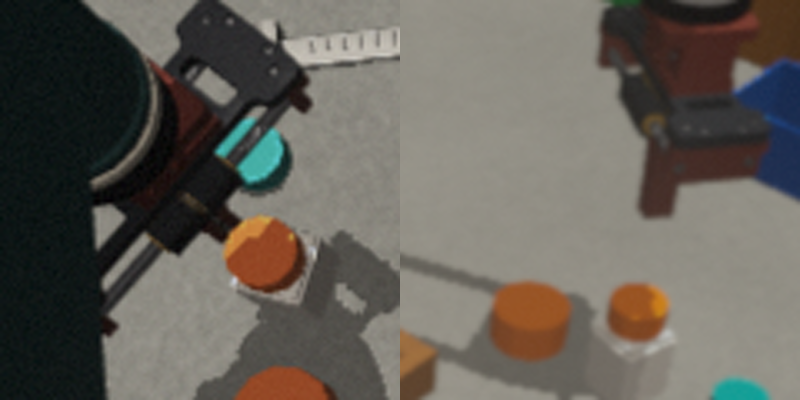

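```bash
python3 - <<'E'
from h import *
from scipy.optimize import least_squares
for qt in((139,179),(137,177),(141,180.5)):
    qs=(351.8,131.5)
    f=lambda P:np.r_[proj("top",P)[0]-qt,proj("scene",P)[0]-qs]
    r=least_squares(f,[.516,.264,.15]);print(r.x.round(4),r.fun.round(1))
p=[.516,.264,.147];print(proj("top",p),proj("scene",p))
E
```

```text
[0.5113 0.2581 0.1797] [-1.7 -1.8 -3.1  1. ]
[0.5134 0.2604 0.1808] [-1.  -1.1 -1.8  0.6]
[0.5098 0.2555 0.1792] [-2.3 -2.5 -4.2  1.3]
[[139.77794802 178.75917387]] [[349.64923855 142.96035034]]
```

Triangulation gives a real fingertip height of about 0.18 m against 0.147 m reported, with matching x and y. The fingers therefore end about 30 mm higher than the reported TCP. I'll turn to a yaw that leaves wrist range for unscrewing, then find the offset by touching the cap top lightly.

>>> carry_out --commands '[{"slide": [0,0,0],"turn": -0.12,"gripper": 1},{"slide": [0,0,0],"turn": -0.12,"gripper": 1},{"slide": [0,0,0],"turn": -0.12,"gripper": 1},{"slide": [0,0,0],"turn": -0.12,"gripper": 1},{"slide": [0,0,0],"turn": -0.12,"gripper": 1}]'

```text
time_s: 4.67
tool_pos: [0.5153, 0.2637, 0.1467]
ee_rot: [-0.162, 0.987, -0.0, -0.001]
force: [-0.4, -0.5, -0.7]
width: 0.0006
finger_force: 0.0
```

>>> carry_out --commands '[{"slide": [0,0,0],"turn": -0.12,"gripper": 1},{"slide": [0,0,0],"turn": -0.12,"gripper": 1},{"slide": [0,0,0],"turn": -0.12,"gripper": 1},{"slide": [0,0,0],"turn": -0.12,"gripper": 1},{"slide": [0,0,0],"turn": -0.12,"gripper": 1}]'

```text
time_s: 5.08
tool_pos: [0.5153, 0.2637, 0.1467]
ee_rot: [0.137, 0.991, -0.001, -0.001]
force: [0.4, 0.2, -0.3]
width: 0.0008
finger_force: 0.0
```

>>> carry_out --commands '[{"slide": [0,0,0],"turn": -0.12,"gripper": 1},{"slide": [0,0,0],"turn": -0.12,"gripper": 1},{"slide": [0,0,0],"turn": -0.12,"gripper": 1},{"slide": [0,0,0],"turn": -0.12,"gripper": 1},{"slide": [0,0,0],"turn": -0.12,"gripper": 1}]'

```text
time_s: 5.5
tool_pos: [0.5153, 0.2637, 0.1467]
ee_rot: [0.424, 0.906, -0.001, -0.001]
force: [0.2, 0.5, -0.2]
width: 0.0005
finger_force: 0.0
```

>>> carry_out --commands '[{"slide": [0,0,-0.015],"turn": -0.12,"gripper": 1},{"slide": [0,0,-0.015],"turn": -0.12,"gripper": 1},{"slide": [0,0,-0.015],"turn": -0.12,"gripper": 1},{"slide": [0,0,-0.015],"turn": -0.12,"gripper": 1},{"slide": [0,0,-0.015],"turn": -0.12,"gripper": 1}]'

```text
time_s: 5.92
tool_pos: [0.5152, 0.2637, 0.0712]
ee_rot: [0.672, 0.74, -0.001, -0.0]
force: [0.5, 0.4, -0.2]
width: 0.0007
finger_force: 0.0
```

>>> carry_out --commands '[{"slide": [0,0,0],"turn": -0.12,"gripper": 1},{"slide": [0,0,0],"turn": -0.12,"gripper": 1},{"slide": [0,0,-0.002],"turn": -0.06,"gripper": 1},{"slide": [0,0,-0.002],"turn": 0,"gripper": 1},{"slide": [0,0,0],"turn": 0,"gripper": 1}]'

```text
time_s: 6.33
tool_pos: [0.5151, 0.2637, 0.0677]
ee_rot: [0.773, 0.635, -0.001, -0.0]
force: [-0.4, -1.1, -0.1]
width: 0.0006
finger_force: 0.0
```

>>> carry_out --commands '[{"slide": [0,0,-0.001],"turn": 0,"gripper": 1},{"slide": [0,0,-0.001],"turn": 0,"gripper": 1},{"slide": [0,0,0],"turn": 0,"gripper": 1}]'

```text
time_s: 6.58
tool_pos: [0.5158, 0.2639, 0.0667]
ee_rot: [0.773, 0.635, -0.0, -0.0]
force: [-1.3, 0.8, -0.6]
width: 0.0003
finger_force: 0.0
```

>>> carry_out --commands '[{"slide": [0,0,-0.001],"turn": 0,"gripper": 1},{"slide": [0,0,-0.0005],"turn": 0,"gripper": 1},{"slide": [0,0,0],"turn": 0,"gripper": 1}]'

```text
time_s: 6.83
tool_pos: [0.516, 0.264, 0.0654]
ee_rot: [0.773, 0.635, -0.0, -0.0]
force: [0.6, 0.0, -0.1]
width: 0.0008
finger_force: 0.0
```

>>> carry_out --commands '[{"slide": [0,0,-0.001],"turn": 0,"gripper": 1},{"slide": [0,0,0],"turn": 0,"gripper": 1}]'

```text
time_s: 7.0
tool_pos: [0.516, 0.264, 0.0643]
ee_rot: [0.773, 0.635, -0.0, -0.0]
force: [-0.0, 0.1, -0.2]
width: 0.0001
finger_force: 0.0
```

>>> carry_out --commands '[{"slide": [0,0,-0.001],"turn": 0,"gripper": 1},{"slide": [0,0,0],"turn": 0,"gripper": 1}]'

```text
time_s: 7.17
tool_pos: [0.5162, 0.2641, 0.0635]
ee_rot: [0.773, 0.635, 0.0, -0.0]
force: [0.4, 0.7, 1.1]
width: 0.0005
finger_force: 0.5
```

>>> carry_out --commands '[{"slide": [0,0,-0.001],"turn": 0,"gripper": 1},{"slide": [0,0,0],"turn": 0,"gripper": 1}]'

```text
time_s: 7.33
tool_pos: [0.5163, 0.2641, 0.0632]
ee_rot: [0.773, 0.635, 0.0, 0.0]
force: [-2.2, -0.4, 7.8]
width: 0.0006
finger_force: 4.0
```

>>> carry_out --commands '[{"slide": [0,0,-0.001],"turn": 0,"gripper": 1},{"slide": [0,0,0],"turn": 0,"gripper": 1}]'

```text
time_s: 7.5
tool_pos: [0.5164, 0.2642, 0.063]
ee_rot: [0.773, 0.635, 0.0, 0.0]
force: [-3.1, -1.6, 15.8]
width: 0.0003
finger_force: 7.2
```

Contact came at a reported z of 0.0635 with the cap top at 0.092, so the tip is 28.5 mm above the reported TCP. I'll back off, open and go down to a reported z of about 0.039.

>>> carry_out --commands '[{"slide": [0,0,0.012],"turn": 0,"gripper": 1},{"slide": [0,0,0],"turn": 0,"gripper": 0},{"slide": [0,0,0],"turn": 0,"gripper": 0},{"slide": [0,0,0],"turn": 0,"gripper": 0},{"slide": [0,0,0],"turn": 0,"gripper": 0}]'

```text
time_s: 7.92
tool_pos: [0.5156, 0.2639, 0.0728]
ee_rot: [0.773, 0.635, -0.0, -0.0]
force: [-0.2, 0.9, -0.2]
width: 0.0237
finger_force: 0.0
```

>>> carry_out --commands '[{"slide": [0,0,0],"turn": 0,"gripper": 0},{"slide": [0,0,0],"turn": 0,"gripper": 0},{"slide": [0,0,0],"turn": 0,"gripper": 0},{"slide": [0,0,0],"turn": 0,"gripper": 0},{"slide": [0,0,0],"turn": 0,"gripper": 0}]'

```text
time_s: 8.33
tool_pos: [0.516, 0.264, 0.0733]
ee_rot: [0.773, 0.635, -0.0, -0.0]
force: [-0.1, -0.4, -0.1]
width: 0.0571
finger_force: 0.0
```

>>> carry_out --commands '[{"slide": [0,0,0],"turn": 0,"gripper": 0},{"slide": [0,0,0],"turn": 0,"gripper": 0},{"slide": [0,0,0],"turn": 0,"gripper": 0},{"slide": [0,0,0],"turn": 0,"gripper": 0},{"slide": [0,0,0],"turn": 0,"gripper": 0}]'

```text
time_s: 8.75
tool_pos: [0.5161, 0.2641, 0.0734]
ee_rot: [0.773, 0.635, -0.0, -0.0]
force: [0.1, 0.5, -1.2]
width: 0.0875
finger_force: 0.0
```

>>> carry_out --commands '[{"slide": [0,0,-0.008],"turn": 0,"gripper": 0},{"slide": [0,0,-0.008],"turn": 0,"gripper": 0},{"slide": [0,0,-0.008],"turn": 0,"gripper": 0},{"slide": [0,0,-0.006],"turn": 0,"gripper": 0},{"slide": [0,0,-0.004],"turn": 0,"gripper": 1}]'

```text
time_s: 9.17
tool_pos: [0.5152, 0.2637, 0.0379]
ee_rot: [0.773, 0.635, -0.001, -0.0]
force: [0.2, 0.3, -0.2]
width: 0.0843
finger_force: 0.0
```

>>> carry_out --commands '[{"slide": [0,0,0],"turn": 0,"gripper": 1},{"slide": [0,0,0],"turn": 0,"gripper": 1},{"slide": [0,0,0],"turn": 0,"gripper": 1},{"slide": [0,0,0],"turn": 0,"gripper": 1},{"slide": [0,0,0],"turn": 0,"gripper": 1}]'

```text
time_s: 9.58
tool_pos: [0.5164, 0.2642, 0.0398]
ee_rot: [0.773, 0.635, 0.0, 0.0]
force: [0.8, -0.5, 0.6]
width: 0.0517
finger_force: 0.0
```

>>> carry_out --commands '[{"slide": [0,0,0],"turn": 0,"gripper": 1},{"slide": [0,0,0],"turn": 0,"gripper": 1},{"slide": [0,0,0],"turn": 0,"gripper": 1},{"slide": [0,0,0],"turn": 0,"gripper": 1}]'

```text
time_s: 9.92
tool_pos: [0.5164, 0.2641, 0.0397]
ee_rot: [0.773, 0.635, 0.0, 0.0]
force: [0.1, -0.3, 2.7]
width: 0.0456
finger_force: 30.0
```

The grip on the cap's flats is firm at 45.6 mm and 30 N. I'll lift and carry to above the pocket while turning.

>>> carry_out --commands '[{"slide": [0,0,0.01],"turn": 0,"gripper": 1},{"slide": [0,0,0.015],"turn": 0,"gripper": 1},{"slide": [0,0,0.015],"turn": 0,"gripper": 1},{"slide": [0,0,0.015],"turn": 0,"gripper": 1},{"slide": [0,0,0.015],"turn": 0,"gripper": 1}]'

```text
time_s: 10.33
tool_pos: [0.5153, 0.2638, 0.1101]
ee_rot: [0.773, 0.635, -0.001, -0.0]
force: [-0.2, -0.1, -3.6]
width: 0.0459
finger_force: 30.0
```

>>> carry_out --commands '[{"slide": [0.002,-0.015,0],"turn": 0.03,"gripper": 1},{"slide": [0.002,-0.027,0],"turn": 0.03,"gripper": 1},{"slide": [0.002,-0.028,0],"turn": 0.03,"gripper": 1},{"slide": [0.002,-0.028,0],"turn": 0.03,"gripper": 1},{"slide": [0.002,-0.028,0],"turn": 0.03,"gripper": 1}]'

```text
time_s: 10.75
tool_pos: [0.5252, 0.137, 0.1096]
ee_rot: [0.722, 0.691, -0.0, -0.0]
force: [0.4, 1.1, -4.1]
width: 0.0457
finger_force: 30.0
```

>>> carry_out --commands '[{"slide": [0.002,-0.028,0],"turn": 0.03,"gripper": 1},{"slide": [0.002,-0.028,0],"turn": 0.03,"gripper": 1},{"slide": [0.002,-0.028,0],"turn": 0.03,"gripper": 1},{"slide": [0.002,-0.028,0],"turn": 0.03,"gripper": 1},{"slide": [0.002,-0.028,0],"turn": 0.03,"gripper": 1}]'

```text
time_s: 11.17
tool_pos: [0.5353, -0.0032, 0.1096]
ee_rot: [0.669, 0.743, -0.0, -0.0]
force: [-0.2, -0.1, -3.3]
width: 0.0459
finger_force: 30.0
```

>>> carry_out --commands '[{"slide": [0.002,-0.028,0],"turn": 0.03,"gripper": 1},{"slide": [0.002,-0.028,0],"turn": 0.03,"gripper": 1},{"slide": [0.002,-0.028,0],"turn": 0.03,"gripper": 1},{"slide": [0.002,-0.028,0],"turn": 0.023,"gripper": 1},{"slide": [0.003,-0.034,0],"turn": 0,"gripper": 1}]'

```text
time_s: 11.58
tool_pos: [0.546, -0.1482, 0.1095]
ee_rot: [0.626, 0.78, -0.0, -0.001]
force: [0.4, 0.4, -3.1]
width: 0.0456
finger_force: 30.0
```

```bash
python3 - <<'E'
from h import *
a=ctrl.read_camera("top")[:,:,::-1];b=ctrl.read_camera("scene")[:,:,::-1]
cv2.imwrite("pics/p5t.png",a);cv2.imwrite("pics/p5s.png",b)
cv2.imwrite("pics/p5.png",np.hstack([cv2.resize(a[120:220,290:390],(400,400),interpolation=2),cv2.resize(b[200:300,190:290],(400,400),interpolation=2)]))
o=ctrl.get_obs();print(o)
E
```

```text
{'time_s': 11.6833, 'qpos': array([-0.39196298,  0.40137965,  1.67473882, -0.00222692,  1.06302099,
       -0.6045801 ]), 'qd': array([ 0.05537539, -0.0134561 ,  0.03927612,  0.05032598,  0.01927735,
        0.05617596]), 'effort': array([ -1.58424877, -51.07753515, -23.63889635,  -0.36478241,
         0.20283018,  -0.59838865]), 'tool_pos': array([ 0.54802856, -0.15283978,  0.10991131]), 'ee_rot': array([ 6.27663642e-01,  7.78483077e-01, -5.86407137e-04,  1.45210888e-03]), 'force': array([ 0.63118144, -0.0525099 , -3.58961648]), 'wrist_torque': array([ 0.02248919,  0.02456294, -0.00594454]), 'finger_force': 29.998111667009653, 'width': 0.045666065499141206}
```

View pics/p5.png

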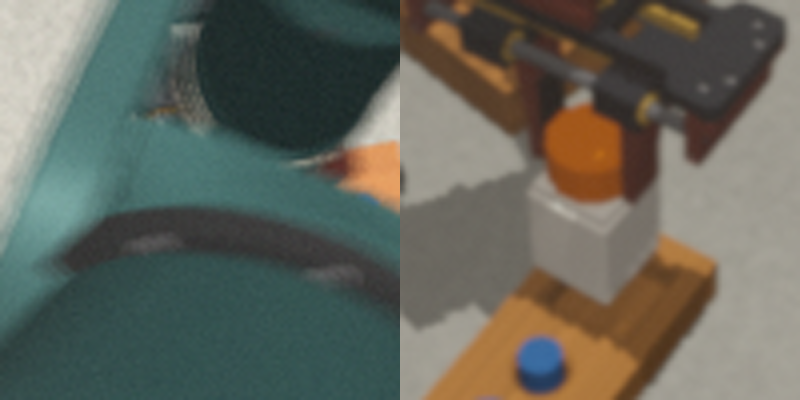

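The scene view shows the jar hanging upright and square above the pocket. Its lower body corners are at crop (532,262), (608,301) and (656,238), and the top view is hidden by the arm. I'll fit its offset from the tool and its yaw.

```bash
python3 - <<'E'
from h import *
from scipy.optimize import least_squares
q=lambda u,v:((u-399.5)/4-.5+190,(v+.5)/4-.5+200)
h=.025
obs=[((-h,-h,0),q(532,262)),((h,-h,0),q(608,302)),((h,h,0),q(656,239)),((-h,-h,.06),q(529,190)),((h,-h,.06),q(607,236)),((h,h,.06),q(661,180))]
L=np.array([o[0] for o in obs]);Q=np.array([o[1] for o in obs])
def res(x,z=None):
    c,s=np.cos(x[2]),np.sin(x[2]);zz=x[3] if z is None else z
    P=np.c_[x[0]+c*L[:,0]-s*L[:,1],x[1]+s*L[:,0]+c*L[:,1],L[:,2]+zz]
    return (proj("scene",P)-Q).ravel()
for r in(least_squares(res,[.547,-.148,.22,.07]),least_squares(lambda x:res(x,.07),[.547,-.148,.22])):
    print(r.x.round(4),np.degrees(r.x[2]).round(1),r.fun.reshape(-1,2).round(1).tolist())
E
```

```text
[ 0.5203 -0.1331  0.1778  0.023 ] 10.2 [[0.9, -0.2], [-0.1, 0.0], [0.9, 0.9], [-0.1, 0.9], [-0.8, -0.3], [-0.7, -1.3]]
[ 0.5482 -0.1571  0.1789] 10.2 [[-0.1, 0.3], [0.0, 1.2], [1.9, 1.0], [-1.3, 0.1], [-0.7, -0.3], [0.4, -2.4]]
```

>>> carry_out --commands '[{"slide": [0,0.001,-0.007],"turn": 0.01,"gripper": 1},{"slide": [0,0.001,-0.008],"turn": 0.01,"gripper": 1},{"slide": [0,0,-0.008],"turn": 0,"gripper": 1},{"slide": [0,0,-0.008],"turn": 0,"gripper": 1},{"slide": [0,0,-0.004],"turn": 0,"gripper": 1}]'

```text
time_s: 12.1
tool_pos: [0.5458, -0.1444, 0.0726]
ee_rot: [0.618, 0.786, -0.0, -0.001]
force: [-1.2, 1.1, -3.8]
width: 0.0459
finger_force: 30.0
```

>>> carry_out --commands '[{"slide": [0,0,-0.002],"turn": 0,"gripper": 1},{"slide": [0,0,-0.001],"turn": 0,"gripper": 1},{"slide": [0,0,-0.001],"turn": 0,"gripper": 1},{"slide": [0,0,0],"turn": 0,"gripper": 1}]'

```text
time_s: 12.43
tool_pos: [0.5473, -0.1459, 0.0705]
ee_rot: [0.618, 0.786, -0.0, 0.0]
force: [0.5, -0.3, -3.3]
width: 0.0454
finger_force: 30.0
```

```bash
python3 - <<'E'
from h import *
b=ctrl.read_camera("scene")[:,:,::-1]
cv2.imwrite("pics/p6.png",cv2.resize(b[210:300,190:290],(800,600) if 0 else (660,594),interpolation=2))
o=ctrl.get_obs();print(o["tool_pos"],o["force"],o["wrist_torque"],o["ee_rot"])
E
```

```text
[ 0.54728811 -0.1459982   0.07063668] [-0.2820129  -0.46791041 -2.8546748 ] [-0.05754464  0.06879277  0.01549315] [6.18524250e-01 7.85765693e-01 2.49806048e-05 1.65724677e-04]
```

View pics/p6.png

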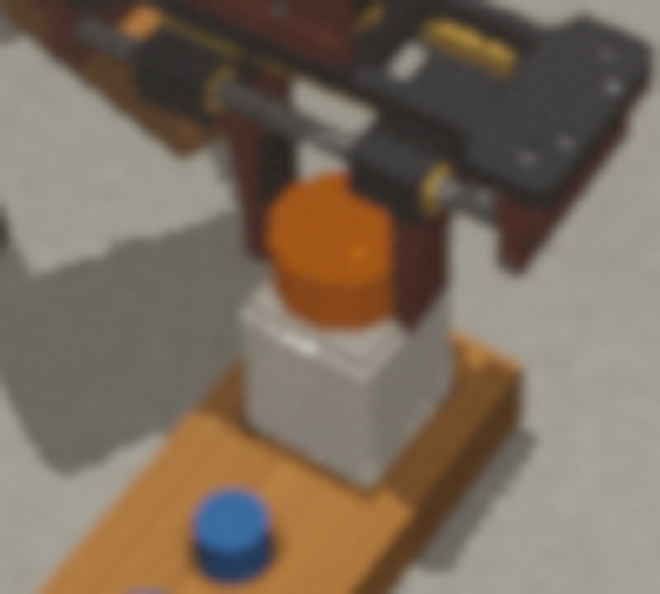

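```bash
python3 - <<'E'
from h import *
k=6.6
to=lambda P:((proj("scene",P)-[190,210]+.5)*k-.5).round()
def pose(x,y,t,L): 
    c,s=np.cos(t),np.sin(t);L=np.array(L);return np.c_[x+c*L[:,0]-s*L[:,1],y+s*L[:,0]+c*L[:,1],L[:,2]]
h=.025
L=[(-h,-h,0.031),(h,-h,.031),(h,h,.031)]
print("obs (247,415)(370,488)(453,390)")
for n,(x,y,t) in dict(scene=(.5592,-.1972,.2207),joint=(.5577,-.1966,.218)).items():
    px,py=x-.05*np.sin(t),y+.05*np.cos(t)
    print(n,px,py,to(pose(px,py,t,L)).tolist(),"spacer",to(pose(x,y,t,[(0,-.015,.046),(.042,.095,.032)])).tolist())
print("tool",to(pose(.5473,-.146,.238,L)).tolist())
from scipy.optimize import least_squares
q=np.array([(247,415),(370,488),(453,390)])
r=least_squares(lambda x:(to.__wrapped__ if 0 else ((proj("scene",pose(*x,L))-[190,210]+.5)*k-.5-q).ravel()),[.547,-.147,.22]);print(r.x,r.fun.round(1))
E
```

```text
obs (247,415)(370,488)(453,390)
scene 0.5482543651113322 -0.14841277752439702 [[245.0, 428.0], [371.0, 494.0], [453.0, 389.0]] spacer [[234.0, 523.0], [528.0, 367.0]]
joint 0.5468861303487847 -0.14778340217542268 [[244.0, 425.0], [370.0, 491.0], [452.0, 385.0]] spacer [[232.0, 519.0], [526.0, 364.0]]
tool [[249.0, 424.0], [377.0, 488.0], [456.0, 381.0]]
[ 0.54682415 -0.14614516  0.16163483] [-0.4  1.8 -2.9  0.8  3.4 -2.8]
```

The jar bottom sits within about 2 mm and 3° of the pocket. I'll trim slightly and push down, watching the force.

>>> carry_out --commands '[{"slide": [0.001,-0.001,-0.001],"turn": 0.03,"gripper": 1},{"slide": [0,0,-0.002],"turn": 0,"gripper": 1},{"slide": [0,0,-0.001],"turn": 0,"gripper": 1}]'

```text
time_s: 12.73
tool_pos: [0.5478, -0.147, 0.0664]
ee_rot: [0.607, 0.795, -0.0, -0.0]
force: [-1.6, 0.3, -3.2]
width: 0.0457
finger_force: 30.0
```

>>> carry_out --commands '[{"slide": [0,0,-0.001],"turn": 0,"gripper": 1},{"slide": [0,0,-0.001],"turn": 0,"gripper": 1},{"slide": [0,0,-0.001],"turn": 0,"gripper": 1}]'

```text
time_s: 12.98
tool_pos: [0.5479, -0.147, 0.0634]
ee_rot: [0.607, 0.795, -0.0, -0.0]
force: [-2.3, -0.5, -2.7]
width: 0.0456
finger_force: 30.0
```

>>> carry_out --commands '[{"slide": [0,0,-0.002],"turn": 0,"gripper": 1},{"slide": [0,0,-0.002],"turn": 0,"gripper": 1},{"slide": [0,0,-0.002],"turn": 0,"gripper": 1}]'

```text
time_s: 13.23
tool_pos: [0.5479, -0.147, 0.0572]
ee_rot: [0.607, 0.795, -0.0, -0.0]
force: [-2.5, -0.4, -3.1]
width: 0.0459
finger_force: 30.0
```

>>> carry_out --commands '[{"slide": [0,0,-0.002],"turn": 0,"gripper": 1},{"slide": [0,0,-0.001],"turn": 0,"gripper": 1},{"slide": [0,0,-0.001],"turn": 0,"gripper": 1}]'

```text
time_s: 13.48
tool_pos: [0.5478, -0.1469, 0.0532]
ee_rot: [0.607, 0.795, -0.0, -0.0]
force: [-1.7, 0.5, -1.6]
width: 0.0458
finger_force: 30.0
```

>>> carry_out --commands '[{"slide": [0,0,-0.001],"turn": 0,"gripper": 1},{"slide": [0,0,-0.001],"turn": 0,"gripper": 1},{"slide": [0,0,0],"turn": 0,"gripper": 1}]'

```text
time_s: 13.73
tool_pos: [0.5482, -0.1475, 0.052]
ee_rot: [0.607, 0.795, -0.0, 0.0]
force: [-4.6, -1.7, 3.0]
width: 0.046
finger_force: 30.0
```

The jar is seated: contact came at a reported z of 0.052, which matches the pocket floor. I'll press lightly and unscrew.

>>> carry_out --commands '[{"slide": [0,0,-0.001],"turn": 0.03,"gripper": 1},{"slide": [0,0,0],"turn": 0.06,"gripper": 1},{"slide": [0,0,0],"turn": 0.06,"gripper": 1},{"slide": [0,0,0],"turn": 0.06,"gripper": 1}]'

```text
time_s: 14.07
tool_pos: [0.5492, -0.1478, 0.0521]
ee_rot: [0.519, 0.855, -0.0, 0.001]
force: [-3.9, -0.7, 10.8]
width: 0.0456
finger_force: 30.0
```

```bash
python3 -c "
from workcell import ctrl
o=ctrl.get_obs();print(o['wrist_torque'],o['force'],o['ee_rot'],o['tool_pos'])"
```

```text
[-0.09282312  0.78254265 -0.09671228] [-3.86411817 -0.73449678 10.79811876] [ 5.18818015e-01  8.54883575e-01 -3.11327006e-05  1.39301243e-03] [ 0.54918421 -0.14781904  0.05209656]
```

>>> carry_out --commands '[{"slide": [0,0,0],"turn": 0.06,"gripper": 1},{"slide": [0,0,0],"turn": 0.06,"gripper": 1},{"slide": [0,0,0],"turn": 0.06,"gripper": 1}]'

```text
time_s: 14.32
tool_pos: [0.5493, -0.1473, 0.0523]
ee_rot: [0.44, 0.898, 0.0, 0.001]
force: [-5.2, 0.6, 14.4]
width: 0.0457
finger_force: 30.0
```

```bash
python3 -c "
from workcell import ctrl
o=ctrl.get_obs();print(o['wrist_torque'],o['force'],o['ee_rot'],o['tool_pos'],o['width'])"
```

```text
[ 0.22927678  0.9152376  -0.18592955] [-5.19226196  0.55497724 14.43387728] [4.40114872e-01 8.97940420e-01 3.10863042e-04 1.34332110e-03] [ 0.54934107 -0.14725594  0.05233821] 0.04569665008868877
```

>>> carry_out --commands '[{"slide": [0,0,0.0003],"turn": 0.08,"gripper": 1},{"slide": [0,0,0.0003],"turn": 0.08,"gripper": 1},{"slide": [0,0,0.0003],"turn": 0.08,"gripper": 1},{"slide": [0,0,0.0003],"turn": 0.08,"gripper": 1}]'

```text
time_s: 14.65
tool_pos: [0.5487, -0.147, 0.0532]
ee_rot: [0.291, 0.957, 0.0, 0.001]
force: [-5.3, 0.2, 11.2]
width: 0.0456
finger_force: 30.0
```

```bash
python3 -c "
from workcell import ctrl
o=ctrl.get_obs();print(o['wrist_torque'],o['force'],o['ee_rot'],o['tool_pos'],o['width'])"
```

```text
[ 0.19795624  0.94950919 -0.19452378] [-5.33990835  0.23063698 11.15241474] [2.90903373e-01 9.56752118e-01 9.62544158e-05 7.76671026e-04] [ 0.54868308 -0.14697564  0.05319821] 0.045635183004846445
```

>>> carry_out --commands '[{"slide": [0,0,0.0003],"turn": 0.08,"gripper": 1},{"slide": [0,0,0.0003],"turn": 0.08,"gripper": 1},{"slide": [0,0,0.0003],"turn": 0.08,"gripper": 1},{"slide": [0,0,0.0003],"turn": 0.08,"gripper": 1}]'

```text
time_s: 14.98
tool_pos: [0.5482, -0.1473, 0.0544]
ee_rot: [0.135, 0.991, -0.0, 0.0]
force: [-6.3, -1.4, 11.9]
width: 0.0455
finger_force: 30.0
```

```bash
python3 -c "
from workcell import ctrl
o=ctrl.get_obs();print(o['wrist_torque'],o['force'],o['ee_rot'],o['tool_pos'],o['width'])"
```

```text
[-0.06272789  1.21646042 -0.13187099] [-6.27480292 -1.38552216 11.85227988] [ 1.34511461e-01  9.90911888e-01 -3.92843516e-04  3.79115017e-04] [ 0.54818204 -0.14734629  0.05440126] 0.04554550911286774
```

>>> carry_out --commands '[{"slide": [0,0,0.0003],"turn": 0.08,"gripper": 1},{"slide": [0,0,0.0003],"turn": 0.08,"gripper": 1},{"slide": [0,0,0.0003],"turn": 0.08,"gripper": 1},{"slide": [0,0,0.0003],"turn": 0.06,"gripper": 1}]'

```text
time_s: 15.32
tool_pos: [0.548, -0.1475, 0.0555]
ee_rot: [-0.015, 1.0, -0.001, 0.0]
force: [-7.0, -1.2, 11.8]
width: 0.0461
finger_force: 30.0
```

```bash
python3 -c "
from workcell import ctrl
o=ctrl.get_obs();print(o['wrist_torque'],o['force'],o['ee_rot'],o['tool_pos'],o['width'],o['qpos'][5])"
```

```text
[-0.20149421  1.2025745  -0.15273542] [-6.99292549 -1.16572383 11.75729148] [-1.51397361e-02  9.99885229e-01 -5.35256573e-04  1.76261868e-04] [ 0.54799687 -0.14745367  0.05554146] 0.04608072506565467 -1.984408238673776
```

>>> carry_out --commands '[{"slide": [0,0,0.001],"turn": 0,"gripper": 1},{"slide": [0,0,0.001],"turn": 0,"gripper": 1},{"slide": [0,0,0],"turn": 0,"gripper": 1}]'

```text
time_s: 15.57
tool_pos: [0.549, -0.1473, 0.0565]
ee_rot: [-0.013, 1.0, -0.0, 0.001]
force: [-1.9, -0.4, 0.0]
width: 0.0454
finger_force: 30.0
```

>>> carry_out --commands '[{"slide": [0,0,0.001],"turn": 0,"gripper": 1},{"slide": [0,0,0.001],"turn": 0,"gripper": 1},{"slide": [0,0,0],"turn": 0,"gripper": 1}]'

```text
time_s: 15.82
tool_pos: [0.5484, -0.147, 0.0581]
ee_rot: [-0.013, 1.0, -0.0, 0.0]
force: [-0.9, -0.2, 0.1]
width: 0.0459
finger_force: 30.0
```

The force is near zero while rising, so the cap is free and the jar has stayed down. I'll lift straight up by 30 mm.

>>> carry_out --commands '[{"slide": [0,0,0.004],"turn": 0,"gripper": 1},{"slide": [0,0,0.004],"turn": 0,"gripper": 1},{"slide": [0,0,0.004],"turn": 0,"gripper": 1}]'

```text
time_s: 16.07
tool_pos: [0.5483, -0.1469, 0.0704]
ee_rot: [-0.013, 1.0, 0.0, 0.0]
force: [0.5, -0.0, -0.4]
width: 0.0458
finger_force: 30.0
```

>>> carry_out --commands '[{"slide": [0,0,0.005],"turn": 0,"gripper": 1},{"slide": [0,0,0.006],"turn": 0,"gripper": 1},{"slide": [0,0,0.005],"turn": 0,"gripper": 1},{"slide": [0,0,0.002],"turn": 0,"gripper": 1}]'

```text
time_s: 16.4
tool_pos: [0.5488, -0.1472, 0.0893]
ee_rot: [-0.013, 1.0, -0.0, 0.001]
force: [-0.1, 0.4, 0.3]
width: 0.0458
finger_force: 30.0
```

>>> carry_out --commands '[{"slide": [0,0,0],"turn": 0,"gripper": 1},{"slide": [0,0,0],"turn": 0,"gripper": 1},{"slide": [0,0,0],"turn": 0,"gripper": 1},{"slide": [0,0,0],"turn": 0,"gripper": 1},{"slide": [0,0,0],"turn": 0,"gripper": 1}]'

```text
time_s: 16.82
tool_pos: [0.5478, -0.1469, 0.0877]
ee_rot: [-0.013, 1.0, 0.0, -0.0]
force: [-0.1, 0.7, -0.5]
width: 0.0457
finger_force: 30.0
```

```bash
python3 - <<'E'
from h import *
b=ctrl.read_camera("scene")[:,:,::-1]
cv2.imwrite("pics/p7.png",cv2.resize(b[200:300,180:290],(660,600),interpolation=2))
o=ctrl.get_obs();print(o["tool_pos"],o["force"],o["ee_rot"],o["width"],o["finger_force"])
E
```

```text
[ 0.54783681 -0.14687886  0.08772183] [-0.13550815 -0.86092863 -0.72611441] [-1.30977103e-02  9.99914178e-01  6.66719122e-05 -2.86088067e-04] 0.04605446535818944 29.999640230598743
```

View pics/p7.png

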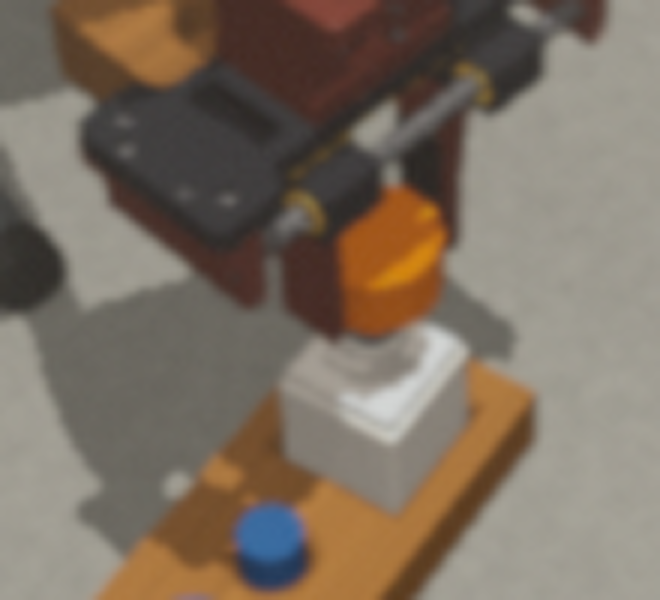

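The picture shows the cap at (390,260), level in the fingers. The bare neck is at (385,345), and the jar is square and seated in the pocket with its front corner at (395,510). The calculated clearance is about 20 mm, so I'm handing it in.

```bash
python3 -c "
from workcell import ctrl
print(ctrl.close_job())"
```

```text
the job is handed in; nothing more can be done
None
```

The jar stands fully down in the rack's square pocket, and I've handed the job in with the unscrewed cap held level about 20 mm above its mouth at about 17 s.

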